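# Square a printing plate in the corner stop and lay it on its mount

## Robot

A 7-joint arm with a two-finger parallel gripper is mounted at the origin on the work surface. World frame = base frame: x ahead of the robot, y to its left, z up, the work surface at z = 0. Lengths are in m, angles in rad, forces in N, time in s.
With the tool pointing down it reaches from about 0.4 to 0.85 m from the base axis. Payload 4.5 kg.
Tool frame: the origin (TCP) lies at the very end of the fingers, on their centre line; the grasp point (between the pads) lies 19 mm behind it (r.grip_point_offset is the distance from the TCP to the grasp point, in m); z points along the fingers, y is the line along which they close (so a half turn about z gives the same grasp; the last joint's range is limited). The gripper opens to 88 mm and grips with 3 to 60 N. Pads are 18 mm wide; open, the fingers measure 123 mm over their backs; the gripper's body (75 mm by 187 mm) begins 45 mm behind the grasp point.
Start: joints at [-1.122, 0.689, -0.195, 1.565, 0.157, 0.902, -0.215], TCP at [0.252, 0.572, 0.216] pointing down, gripper open.
Joint ranges: [-3.01, 3.01], [-0.46, 2.08], [-1.47, 1.51], [0.13, 2.56], [-1, 4.14], [0.04, 2.09], [-2.66, 2.66]. Speed limits (rad/s): [2.57, 2.57, 3.14, 3.14, 3.14, 3.14, 3.14].

## Interface

Orientations are given as a unit quaternion [x, y, z, w].
In Python, from plant import r gives the robot as it stands.
- The arm moves only by the tool carry_out, never from a script. Its argument "rows" is a list of rows, each a list of 3 entries, a list of its own where there are three numbers: the shift along the tool's x, y, z in cm, then the turn, a rotation vector about the tool's x, y, z in degrees, then the closure, from 0 (fully open) to 1 (shut). A call has 1 to 12 rows; each row is the pose to reach, as a shift and turn from the pose commanded when the call began, along the tool's axes at that moment; what a row does not reach only later rows make up. A row lasts 1/10 s, in which the tool goes at most 50 mm and 8.59 degrees, less where a joint would pass 70% of its speed; a pose out of reach is approached as far as the arm can. A call with a gripper value outside its range is refused whole. The fingers move at their own pace and stop on an object; "newtons" is the grip in N (left out, the last holds). Time passes only in rows, so rows that repeat a pose let the fingers close. It gives the time, the measured TCP pose, the force, the opening and the grip force at its end, in the units of the state.
- r.get_state(): the state, without advancing time (a new reading comes with each control period).
- r.snapshot(name): name is "side" or "top" or "wrist"; returns a dict with "image" (420x560x3 uint8, red, green, blue), "fx", "fy", "cx", "cy" (pixels), "pose" (4x4, takes a point from camera to world coordinates). Camera axes: x right, y up, looking along -z (the intrinsics and any distortion apply to the point x, -y, -z); pixel columns grow to the right and rows downward; lengths in m; the calibration is good to about 2 mm. A picture is of the moment at which its call begins. There is no depth.
- r.finish_job(): hands the job in; it is judged then, once.
The state is a dict: "clock": time; "q": joint angles; "qd": joint speeds; "joint_torque": joint torques, N m; "tool_pos": TCP position; "eef_rot": TCP orientation; "contact_force": force on the tool from outside, world axes, zero at the start; "moment": the same for the moment, N m; "opening": opening from 0.0 (shut) to 1.0 (fully open); "finger_force": force on a finger pad.
Only numpy, scipy, OpenCV 4.12 (cv2) and the standard library are available. Lean on these libraries where they do the work, as an engineer would, in place of code of your own. Each camera call takes 0.05 s, during which the arm holds its last target. There are 200 camera calls.

## Task

Slide the small metal printing plate gently along the table into the corner of the steel register stop until you feel it pressed fully home, one short end flat against the stop's long arm and one long side flat against its short arm, and let go of it there. Then take a fresh grip on the squared plate and lay it on its wooden mount block, flush with the block's edges; let go only once it rests on the wood. Leave the stationery nearby alone.

Things in the scene. Friction and masses are not known exactly. Their poses are not given: they have to be found in the camera images.
- plate: Loose flat aluminium plate, 90 x 50 x 8 mm, about 0.1 kg, thin dark line motif on top. Origin: centre of its underside; x along the 90 mm length, y along the width, z up. Same when turned half round. Starts flat on the table. Fully home in the stop its origin is at x = -45, y = -25 mm in the stop's frame, its length along the stop's x.
- stop: Steel L-shaped stop fixed to the table, 12 mm high, arms 14 mm thick. Origin: inner corner, at table height. Long arm: inner face is the plane x = 0, from y = -56 mm to the corner, metal at +x. Short arm: inner face is the plane y = 0, from the corner only to x = -28 mm, metal at +y; past it a finger fits beside the plate. The plate belongs at x < 0, y < 0. Over 30 N against the stop bruises the plate.
- mount: Rectangular block of plain brown wood, 90 x 50 x 22 mm, fixed to the table, the same outline as the plate. Origin: centre of its underside; x along the 90 mm length, y along the 50 mm width; its top is 22 mm above the table.
- ink_jar: Loose ink jar with black cap, 48 mm diameter, 60 mm high, upright; origin at the centre of its underside. To be left alone.
- eraser: Loose white eraser in a card sleeve, 44 x 22 x 13 mm; origin at the centre of its underside. To be left alone.
- marker_box: Loose grey plastic pen box lying flat, 50 x 100 x 20 mm (100 mm along its y); origin at the centre of its underside. To be left alone.
There are look-alikes about, which are no part of the job. There is more than one size of the plate; the job needs the smallest.

How it is judged:
On the way, in this order (a step that is already met when the one before it is completed fails the run):
1. the fingers press the plate, flat on the table, home against the stop (gaps under 2 mm, square within 0.04 rad, over 1 N on the stop) (x of plate in the frame of stop above -0.047 m and y of plate in the frame of stop above -0.027 m and height (world z) of plate below 0.003 m and angle between the x axis of plate and the x axis of stop, either way round below 0.04 rad and angle between plate's own z axis and vertical below 0.05 rad and contact force between the fingers and plate above 0.5 N and contact force between plate and stop above 1 N), for 0.05 s.
2. the plate lies flat on the table, home in the corner of the stop (gaps under 2 mm, square within 0.04 rad), not touched by the fingers (x of plate in the frame of stop above -0.047 m and y of plate in the frame of stop above -0.027 m and height (world z) of plate below 0.003 m and angle between the x axis of plate and the x axis of stop, either way round below 0.04 rad and angle between plate's own z axis and vertical below 0.05 rad and contact force between the fingers and plate below 0.1 N), for 0.2 s.
3. the plate has been gripped again and lifted at least 35 mm off the table (height (world z) of plate above 0.035 m and contact force between the fingers and plate above 0.5 N), for 0.1 s.
4. the plate, still held by the fingers, rests on the mount, flush with it (contact force between the fingers and plate above 0.5 N and contact force between plate and mount above 0.2 N and x of plate in the frame of mount between -0.003 and 0.003 m and y of plate in the frame of mount between -0.003 and 0.003 m and z of plate in the frame of mount between 0.0195 and 0.0245 m and angle between the x axis of plate and the x axis of mount, either way round below 0.06 rad and angle between plate's own z axis and vertical below 0.06 rad), for 0.05 s.
At the end, for the whole second after the job is handed in: The plate lies flat on the wooden mount, its edges flush with the block's within 3 mm each way and 0.06 rad, at rest and released (x of plate in the frame of mount between -0.003 and 0.003 m and y of plate in the frame of mount between -0.003 and 0.003 m and z of plate in the frame of mount between 0.0195 and 0.0245 m and angle between the x axis of plate and the x axis of mount, either way round below 0.06 rad and angle between plate's own z axis and vertical below 0.06 rad and linear speed of plate below 0.01 m/s and contact force between the fingers and plate below 0.1 N and contact force between plate and mount above 0.2 N); the robot touches nothing.
It fails at once if the plate is pressed against the stop with more than 30 N (contact force between plate and stop above 30 N).
It fails at once if the ink jar is moved more than 15 mm (distance of ink_jar from where it was at the start of the episode above 0.015 m).
It fails at once if the eraser is moved more than 15 mm (distance of eraser from where it was at the start of the episode above 0.015 m).
It fails at once if the marker box is moved more than 15 mm (distance of marker_box from where it was at the start of the episode above 0.015 m).
It also fails if it takes over 72 s, if anything falls off the work surface, if the arm or the gripper's body presses on something with over 40 N, if the wrist force passes 120 N, or if a joint passes its speed limit or range.

## Working session

There is one attempt and no reset: what is moved stays moved. The work goes in short steps, Python scripts to look and compute and a tool call to move; the robot and the scene stay as the last step left them, time stands still between calls to the robot, and variables do not carry over. Pictures are saved under pics/ and viewed, at most 10 in all, crops included, and the job is handed in when it is done.

Besides the shell and the picture viewer there is one more tool, called after "Emit:" by a JSON object that holds its "name" and its "arguments", one argument or row to a line. carry_out: Moves the arm, as the interface text tells. Its arguments: {"type":"object","properties":{"rows":{"type":"array"},"newtons":{"type":"number"}},"required":["rows"]}

```bash
ls; mkdir -p pics; python3 - <<'E'
from plant import r
import cv2,pickle
s=r.get_state();print(s)
d={}
for n in("top","side"):
    d[n]=r.snapshot(n);cv2.imwrite(f"pics/{n}0.png",d[n]["image"][:,:,::-1]);print({k:v for k,v in d[n].items() if k!="image"})
pickle.dump(d,open("s0.pkl","wb"))
E
```

```text
pics
{'clock': 0.0, 'q': array([-1.12219956,  0.69000698, -0.19452243,  1.56634875,  0.15730862,
        0.90246549, -0.21512065]), 'qd': array([ 0.00134471, -0.0007586 , -0.00155642,  0.00074844,  0.00106851,
        0.00044772, -0.00060281]), 'joint_torque': array([ 8.07381202e-04, -5.27561724e+01, -1.26636062e+00, -1.53420854e+01,
       -5.25656529e-02,  6.60338905e-03,  1.63702443e-04]), 'tool_pos': array([0.25165158, 0.57136653, 0.21549466]), 'eef_rot': array([ 2.05877366e-01,  9.78577369e-01, -9.09046458e-04, -1.25942943e-04]), 'contact_force': array([ 0.3504354 , -0.65437555,  0.16341927]), 'moment': array([ 0.03838026,  0.01292639, -0.05202479]), 'finger_force': 0.0, 'opening': 1.0014702931431725}
{'fx': 379.3406409639136, 'fy': 379.3406409639136, 'cx': 281.36402266180545, 'cy': 205.89202185960366, 'pose': array([[-2.27769718e-02,  9.97286991e-01, -6.99990475e-02,
         5.67005692e-01],
       [-9.99740432e-01, -2.27580735e-02,  1.06757156e-03,
         1.99429223e-03],
       [-5.28368235e-04,  7.00051940e-02,  9.97546487e-01,
         7.17806251e-01],
       [ 0.00000000e+00,  0.00000000e+00,  0.00000000e+00,
         1.00000000e+00]])}
{'fx': 447.80751290444897, 'fy': 447.80751290444897, 'cx': 272.8578890036458, 'cy': 209.5350647388328, 'pose': array([[ 0.99384823,  0.08739505, -0.06802797,  0.55600977],
       [-0.10969568,  0.69221238, -0.71330841, -0.53682768],
       [-0.01524983,  0.71638267,  0.6975409 ,  0.56411413],
       [ 0.        ,  0.        ,  0.        ,  1.        ]])}
```

View pics/top0.png

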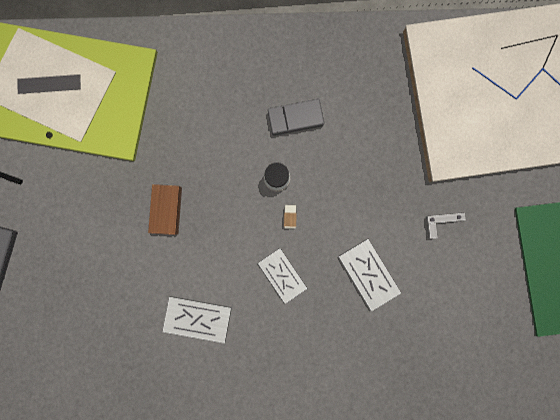

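View pics/side0.png

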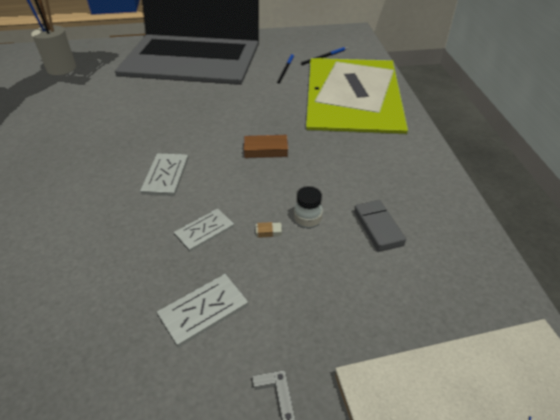

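The top view shows the smallest plate at about (282,276), with bigger ones at (197,320) and (369,275). The stop's inner corner is near (436,221), its long arm running right and its short arm down. The mount is at (165,210), the jar at (276,178) and the eraser at (290,217). The side view agrees with this.

```bash
cat > h.py <<'E'
import numpy as np,cv2
from scipy.spatial.transform import Rotation as R
def ray(s,uv,z):
    uv=np.atleast_2d(uv).astype(float)
    d=np.c_[(uv[:,0]-s["cx"])/s["fx"],-(uv[:,1]-s["cy"])/s["fy"],-np.ones(len(uv))]@s["pose"][:3,:3].T
    o=s["pose"][:3,3]; return (o+d*((z-o[2])/d[:,2])[:,None])[:,:2]
def proj(s,p):
    p=np.atleast_2d(p); c=(p-s["pose"][:3,3])@s["pose"][:3,:3]
    return np.c_[s["cx"]-s["fx"]*c[:,0]/c[:,2], s["cy"]+s["fy"]*c[:,1]/c[:,2]]
def blobs(m,amin=100):
    cs,_=cv2.findContours(m.astype(np.uint8),cv2.RETR_EXTERNAL,cv2.CHAIN_APPROX_NONE)
    return [c for c in cs if cv2.contourArea(c)>amin]
def rect(s,c,z):
    w=ray(s,c[:,0]+0.0,z); (ctr,wh,a)=cv2.minAreaRect((w*1000).astype(np.float32))
    if wh[0]<wh[1]: wh=wh[::-1];a+=90
    return np.round(ctr,1),np.round(wh,1),round((a+90)%180-90,1)
def tool(st,xy_z):  # world point in the tool frame, cm
    return R.from_quat(st["eef_rot"]).inv().apply(np.asarray(xy_z)-st["tool_pos"])*100
E
python3 - <<'E'
import pickle;from h import *
d=pickle.load(open("s0.pkl","rb"))
for n in("top","side"):
    s=d[n];im=s["image"];hsv=cv2.cvtColor(im,cv2.COLOR_RGB2HSV);print(n)
    m=(hsv[...,2]>140)&(hsv[...,1]<60)
    m=cv2.morphologyEx(m.astype(np.uint8),cv2.MORPH_CLOSE,np.ones((3,3)))
    for c in blobs(m,60):
        if cv2.contourArea(c)<8000:print("w",c.mean((0,1)),cv2.contourArea(c),rect(s,c,.008),rect(s,c,.012))
    m=(hsv[...,1]>120)&(hsv[...,0]<20)
    for c in blobs(m,60):print("b",c.mean((0,1)),cv2.contourArea(c),rect(s,c,.022))
E
```

```text
top
w [196.40625    319.86458333] 2187.0 (array([410.9, 162.3]), array([115.9,  65.2]), 78.6) (array([411.8, 161.4]), array([115.2,  64.9]), 78.6)
w [282.21774194 275.45967742] 1273.0 (array([487.6,   2.8]), array([90.5, 50.4]), 32.8) (array([488. ,   2.8]), array([90. , 50.1]), 32.8)
w [369.5988024  274.73652695] 2143.5 (array([ 485.7, -159.3]), array([116.8,  64.6]), 29.4) (array([ 486.1, -158.4]), array([116.1,  64.2]), 29.4)
w [442.97413793 221.57758621] 329.0 (array([ 573.6, -307.7]), array([69.8, 43. ]), -85.7) (array([ 573.6, -306. ]), array([69.4, 42.7]), -85.7)
w [290.  208.5] 70.0 (array([611.5, -14.8]), array([18.8, 13.1]), 88.7) (array([611.3, -14.8]), array([18.7, 13.1]), 88.7)
w [51.69538462 83.77538462] 7889.5 (array([862. , 443.1]), array([212.4, 151.2]), 64.2) (array([860.4, 440.6]), array([211.2, 150.3]), 64.2)
b [165.44970414 209.68047337] 1224.5 (array([614.9, 216.7]), array([87.6, 53.2]), -4.3)
side
w [276.62758621 389.26896552] 443.5 (array([ 580.7, -291.6]), array([64.8, 33.5]), -54.1) (array([ 580.6, -293.4]), array([64.3, 33.3]), -54.1)
w [200.94387755 308.08
[... 160 characters left out ...]
(array([611.7, -11.4]), array([18.9, 15.5]), 83.0) (array([611.3, -15.2]), array([18.8, 15.4]), 83.0)
w [203.125      228.05833333] 1032.0 (array([487.9,   2.9]), array([89.6, 49.5]), 32.8) (array([488.4,  -1. ]), array([88.9, 49.2]), 32.8)
w [164.01503759 172.83458647] 1141.5 (array([411.1, 165.1]), array([115.5,  63.5]), 78.6) (array([412.1, 160. ]), array([114.6,  63. ]), 78.6)
w [355.65641026  86.83589744] 2464.5 (array([862.3, 447.2]), array([208.7, 149.7]), 64.3) (array([860.1, 440.2]), array([207.2, 148.6]), 64.3)
b [264.5952381  229.16666667] 113.0 (array([589.8, -27.7]), array([25.3, 18.5]), 84.0)
b [265.25641026 145.74358974] 800.5 (array([614. , 205.3]), array([86.7, 69.9]), -4.6)
```

```bash
python3 - <<'E'
import pickle;from h import *
s=pickle.load(open("s0.pkl","rb"))["top"]
a=cv2.resize(s["image"][195:250,410:480],None,fx=8,fy=8,interpolation=cv2.INTER_NEAREST)
b=cv2.resize(s["image"][165:250,140:190],None,fx=5,fy=5,interpolation=cv2.INTER_NEAREST)
c=np.zeros((440,800,3),np.uint8);c[:440,:560]=a;c[:425,560:800]=b[:,:240]
cv2.imwrite("pics/c1.png",c[:,:,::-1])
E
```

```text
(no output)
```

View pics/c1.png

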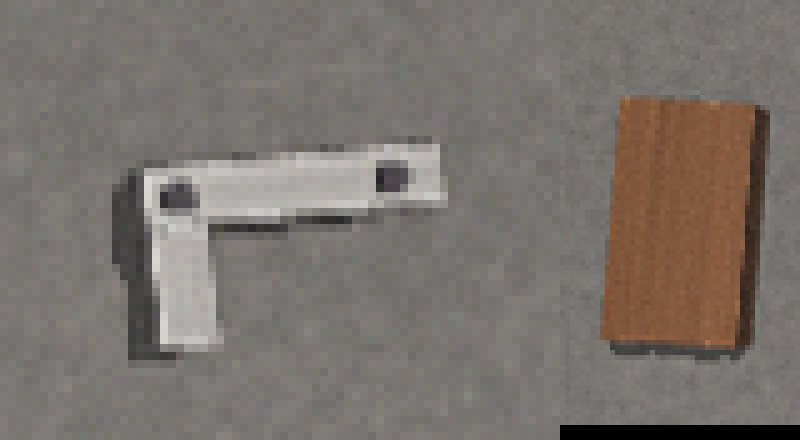

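The crop shows the stop's inner corner at about (436,222.7) and its arms turned about 4°. The mount's top has a dark right-hand side face. The bigger plate is in the way, so I will slide around it. First I move over the small plate.

```bash
cat >> h.py <<'E'
def go(st,x,y,z,yaw):
    """mm, deg of closing axis -> shift cm, turn deg in tool axes"""
    t=np.radians(yaw);Y=np.array([np.cos(t),np.sin(t),0]);Z=np.array([0,0,-1.]);X=np.cross(Y,Z)
    A=R.from_quat(st["eef_rot"]);B=R.from_matrix(np.c_[X,Y,Z])
    return np.round(tool(st,np.array([x,y,z])/1000),2),np.round((A.inv()*B).as_rotvec(degrees=True),1)
def closing(st):
    y=R.from_quat(st["eef_rot"]).as_matrix()[:,1];return np.degrees(np.arctan2(y[1],y[0]))
E
python3 - <<'E'
from h import *;from plant import r
s=r.get_state();print(closing(s),go(s,488,3,150,-57.2),go(s,488,3,150,-50))
E
```

```text
66.23854147616679 (array([-44.53, -42.49,   6.63]), array([-0.000e+00,  1.000e-01,  1.234e+02])) (array([-44.53, -42.49,   6.63]), array([-1.000e-01,  1.000e-01,  1.162e+02]))
```

Emit:
{"name": "carry_out", "arguments": {
  "rows": [
    [[-44.5,-42.5,6.6],[0,0,123.4],0],
    [[-44.5,-42.5,6.6],[0,0,123.4],0],
    [[-44.5,-42.5,6.6],[0,0,123.4],0],
    [[-44.5,-42.5,6.6],[0,0,123.4],0],
    [[-44.5,-42.5,6.6],[0,0,123.4],0],
    [[-44.5,-42.5,6.6],[0,0,123.4],0],
    [[-44.5,-42.5,6.6],[0,0,123.4],0],
    [[-44.5,-42.5,6.6],[0,0,123.4],0],
    [[-44.5,-42.5,6.6],[0,0,123.4],0],
    [[-44.5,-42.5,6.6],[0,0,123.4],0],
    [[-44.5,-42.5,6.6],[0,0,123.4],0],
    [[-44.5,-42.5,6.6],[0,0,123.4],0]
  ]
}}

```text
clock: 1.3
tool_pos: [0.481, 0.0193, 0.152]
eef_rot: [0.896, 0.444, -0.0, -0.0]
contact_force: [1.0, 0.7, 0.4]
opening: 1.0
finger_force: 0.0
```

```bash
python3 - <<'E'
from h import *;from plant import r
s=r.get_state();print(s["q"],s["tool_pos"],closing(s),go(s,488,3,150,-57.2))
E
```

```text
[-0.24795652  0.62172691  0.17872661  2.06689756 -0.23069933  0.47153372
 -0.54569955] [0.48104475 0.01926393 0.15198678] -37.23332337393527 (array([-0.87,  1.54,  0.2 ]), array([-0., -0., 20.]))
```

Emit:
{"name": "carry_out", "arguments": {
  "rows": [
    [[-0.87,1.54,0.2],[0,0,20],0],
    [[-0.87,1.54,0.2],[0,0,20],0],
    [[-0.87,1.54,0.2],[0,0,20],0],
    [[-0.87,1.54,0.2],[0,0,20],0]
  ]
}}

```text
clock: 1.7
tool_pos: [0.4876, 0.0047, 0.15]
eef_rot: [0.959, 0.285, -0.0, 0.0]
contact_force: [-0.3, 0.6, 0.3]
opening: 0.999
finger_force: 0.0
```

```bash
python3 - <<'E'
from h import *;from plant import r
import pickle
s=r.get_state();w=r.snapshot("wrist");pickle.dump((s,w),open("w1.pkl","wb"))
cv2.imwrite("pics/w1.png",w["image"][:,:,::-1])
print(s["q"],s["tool_pos"],closing(s),w["pose"],w["fx"])
hsv=cv2.cvtColor(w["image"],cv2.COLOR_RGB2HSV)
m=(hsv[...,2]>120)&(hsv[...,1]<60)
m=cv2.morphologyEx(m.astype(np.uint8),cv2.MORPH_CLOSE,np.ones((9,9)))
for c in blobs(m,1000):print(c.mean((0,1)),cv2.contourArea(c),rect(w,c,.008))
E
```

```text
[-0.27260735  0.641049    0.27071209  2.05366079 -0.34603578  0.49022866
 -0.73895391] [0.48756192 0.00473412 0.15000342] -56.91108967476149 [[ 5.46688664e-01  7.96863963e-01  2.57175679e-01  5.54101473e-01]
 [-8.37335591e-01  5.20551830e-01  1.67017667e-01  4.81104753e-02]
 [-7.82909934e-04 -3.06649014e-01  9.51822341e-01  3.17863319e-01]
 [ 0.00000000e+00  0.00000000e+00  0.00000000e+00  1.00000000e+00]] 314.7786347370501
[274.53810976 374.99847561] 11502.0 (array([ 283.5, -123. ]), array([388. ,  72.9]), -56.8)
[267.97876524 160.79237122] 144973.5 (array([496.3,   1.4]), array([605.3, 322. ]), -56.9)
```

View pics/w1.png

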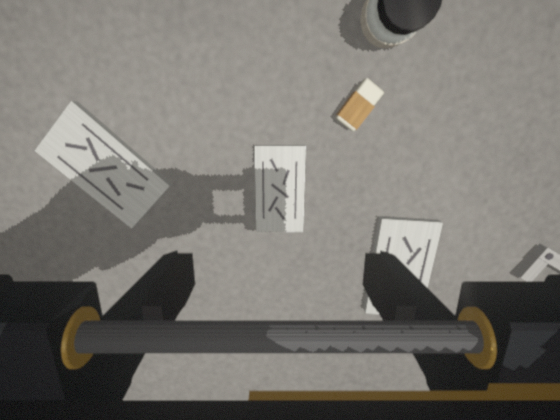

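The wrist view shows the plate at corners (254,146) to (305,232), square to the fingers, and the finger shadow crosses it. I check its centre, then descend.

```bash
python3 - <<'E'
from h import *;from plant import r
import pickle
s,w=pickle.load(open("w1.pkl","rb"))
p=ray(w,[(254,146),(305.5,146),(304,232.5),(255,232.5)],.008)*1000;print(p,p.mean(0))
s=r.get_state();print(go(s,488,3,2,-57.2),go(s,*p.mean(0),2,-57.2))
E
```

```text
[[ 5.11027826e+02  4.86273749e+01]
 [ 5.38392480e+02  6.72258482e+00]
 [ 4.63038469e+02 -4.34276717e+01]
 [ 4.34629726e+02  5.42549921e-02]] [486.77212537   2.99413576]
(array([-0.06,  0.19, 14.81]), array([-0. ,  0. ,  0.4])) (array([-0.17,  0.13, 14.81]), array([-0. ,  0. ,  0.4]))
```

Emit:
{"name": "carry_out", "arguments": {
  "rows": [
    [[-0.1,0.1,5],[0,0,0],0],
    [[-0.1,0.1,9],[0,0,0],0],
    [[-0.1,0.1,12],[0,0,0],0],
    [[-0.1,0.1,13.5],[0,0,0],0],
    [[-0.1,0.1,14.4],[0,0,0],0],
    [[-0.1,0.1,14.7],[0,0,0],0],
    [[-0.1,0.1,14.7],[0,0,0],0],
    [[-0.1,0.1,14.7],[0,0,0],0]
  ],
  "newtons": 15
}}

```text
clock: 2.55
tool_pos: [0.4881, 0.0036, 0.0041]
eef_rot: [0.959, 0.285, 0.001, 0.0]
contact_force: [-0.5, -0.4, 1.1]
opening: 1.002
finger_force: 0.0
```

Emit:
{"name": "carry_out", "arguments": {
  "rows": [
    [[0,0,0],[0,0,0],0.3],
    [[0,0,0],[0,0,0],0.4],
    [[0,0,0],[0,0,0],0.5],
    [[0,0,0],[0,0,0],0.6],
    [[0,0,0],[0,0,0],0.6],
    [[0,0,0],[0,0,0],0.6]
  ],
  "newtons": 15
}}

```text
clock: 3.15
tool_pos: [0.4875, 0.0035, 0.0033]
eef_rot: [0.959, 0.285, 0.0, -0.0]
contact_force: [0.3, -0.6, -0.5]
opening: 0.481
finger_force: 0.0
```

```bash
python3 - <<'E'
from h import *;from plant import r
s=r.get_state();print(s)
print(closing(s),go(s,500,-25,2,-85.7),go(s,515,-56,2,-85.7),go(s,560,-69,2,-85.7))
E
```

```text
{'clock': 3.15, 'q': array([-0.1432783 ,  0.91087313,  0.06863025,  2.11572972, -0.43840491,
        0.12812883, -0.65894818]), 'qd': array([-0.00071319, -0.00071285,  0.0005525 , -0.00070235, -0.00166684,
        0.00230089, -0.0015786 ]), 'joint_torque': array([-9.05026827e-03, -4.87057900e+01,  2.42572747e+00, -2.34839380e+00,
       -7.54135632e-03, -3.43224127e-02, -1.43240723e-04]), 'tool_pos': array([0.4874572 , 0.00349313, 0.00331989]), 'eef_rot': array([ 9.58563303e-01,  2.84879611e-01,  8.75841812e-06, -3.06518846e-05]), 'contact_force': array([ 0.29119137, -0.59658985, -0.4559838 ]), 'moment': array([-0.03899614,  0.17136426,  0.03696026]), 'finger_force': 0.0, 'opening': 0.4813488658492583}
-56.89669488607672 (array([-0.51,  3.07,  0.13]), array([-0. , -0. , 28.8])) (array([-0.94,  6.49,  0.13]), array([-0. , -0. , 28.8])) (array([ 2.12, 10.03,  0.13]), array([-0. , -0. , 28.8]))
```

Emit:
{"name": "carry_out", "arguments": {
  "rows": [
    [[0,0,0],[0,0,0],0.6],
    [[0,0,0],[0,0,0],0.6],
    [[0,0,0],[0,0,0],0.6],
    [[0,0,0],[0,0,0],0.6]
  ],
  "newtons": 15
}}

```text
clock: 3.55
tool_pos: [0.4874, 0.0035, 0.0033]
eef_rot: [0.959, 0.285, -0.0, -0.0]
contact_force: [-0.7, -0.0, 0.7]
opening: 0.399
finger_force: 0.0
```

```bash
python3 - <<'E'
from h import *;from plant import r
s=r.get_state();w=r.snapshot("wrist");cv2.imwrite("pics/w2.png",w["image"][:,:,::-1]);print(s["opening"],s["finger_force"])
E
```

```text
0.398649393474161 0.0
```

View pics/w2.png

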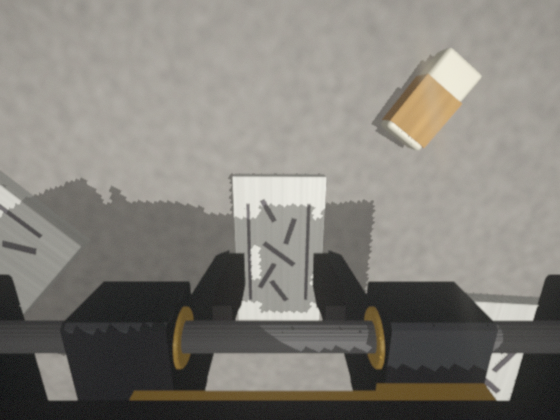

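```bash
python3 - <<'E'
from h import *;from plant import r
s=r.get_state();w=r.snapshot("wrist")
T=R.from_quat(s["eef_rot"]).as_matrix();p=s["tool_pos"]
for off in([0,0,0],[0,.0175,0],[0,-.0175,0],[0,.025,0],[0,-.025,0],[.009,.0175,0],[-.009,.0175,0],[.009,.0175,-.04],[.009,-.0175,-.04],[.009,.025,0],[-.009,.025,0]):
    print(off,proj(w,p+T@np.array(off)))
print(ray(w,[(232,176),(326,176),(322,318),(238,318)],.008)*1000, s["finger_force"],r.grip_point_offset)
E
```

```text
[0, 0, 0] [[278.55340465 249.92992884]]
[0, 0.0175, 0] [[308.47658333 249.96149314]]
[0, -0.0175, 0] [[248.6321213  249.89836654]]
[0, 0.025, 0] [[321.30138302 249.97502131]]
[0, -0.025, 0] [[235.8092943  249.88484046]]
[0.009, 0.0175, 0] [[308.94645161 235.71442612]]
[-0.009, 0.0175, 0] [[308.02056693 263.78855178]]
[0.009, 0.0175, -0.04] [[317.00468411 269.78421966]]
[0.009, -0.0175, -0.04] [[240.10234166 269.70148695]]
[0.009, 0.025, 0] [[321.96604243 235.72796343]]
[-0.009, 0.025, 0] [[320.65631826 263.80206546]]
[[ 5.11680942e+02  4.86275069e+01]
 [ 5.38781200e+02  7.15755594e+00]
 [ 4.65615870e+02 -4.25980706e+01]
 [ 4.37431967e+02  4.96342534e-01]] 0.0 0.0187
```

The fingers closed to a 35 mm gap without touching, and from this view their tips appear higher than reported. I open and feel downwards in small steps.

Emit:
{"name": "carry_out", "arguments": {
  "rows": [
    [[0,0,0],[0,0,0],0.1],
    [[0,0,0],[0,0,0],0.1],
    [[0,0,0],[0,0,0],0.1],
    [[0,0,0],[0,0,0],0.1],
    [[0,0,0],[0,0,0],0.1],
    [[0,0,0],[0,0,0],0.1],
    [[0,0,0.2],[0,0,0],0.1],
    [[0,0,0.3],[0,0,0],0.1],
    [[0,0,0.4],[0,0,0],0.1],
    [[0,0,0.4],[0,0,0],0.1]
  ]
}}

```text
clock: 4.65
tool_pos: [0.4874, 0.0035, -0.0009]
eef_rot: [0.959, 0.285, -0.0, -0.0]
contact_force: [-1.2, -0.1, 0.4]
opening: 0.895
finger_force: 0.0
```

```bash
python3 - <<'E'
from h import *;from plant import r
s=r.get_state();print(s["tool_pos"],s["contact_force"],s["opening"])
w=r.snapshot("side");cv2.imwrite("pics/s2.png",cv2.resize(w["image"][130:330,100:340],None,fx=3,fy=3,interpolation=cv2.INTER_CUBIC)[:,:,::-1])
T=R.from_quat(s["eef_rot"]).as_matrix();p=s["tool_pos"]
for off in([0,.04,0],[0,-.04,0],[0,.04,-.02],[0,-.04,-.02]):print((proj(w,p+T@np.array(off))-[100,130])*3)
E
```

```text
[ 0.48736489  0.00351012 -0.00085771] [-1.22288828 -0.05984412  0.40822841] 0.8950654091200859
[[351.65115832 342.1563901 ]]
[[275.47538165 264.58085235]]
[[347.95312316 318.04996922]]
[[270.63213499 240.47196027]]
```

View pics/s2.png

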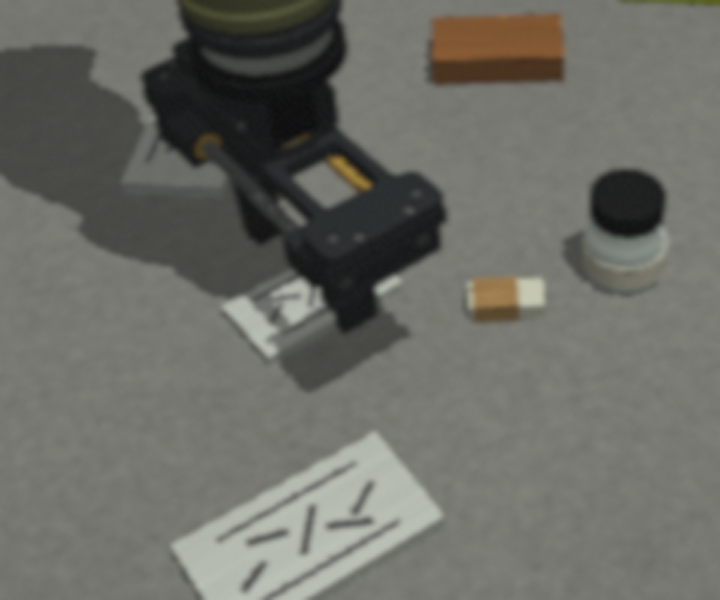

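The side crop shows the near fingertip at about row 325 where I expected row 342, so the real tips sit roughly 15 mm above the reported TCP. I continue down by feel.

Emit:
{"name": "carry_out", "arguments": {
  "rows": [
    [[0,0,0.2],[0,0,0],0.1],
    [[0,0,0.4],[0,0,0],0.1],
    [[0,0,0.6],[0,0,0],0.1],
    [[0,0,0.8],[0,0,0],0.1],
    [[0,0,0.8],[0,0,0],0.1]
  ]
}}

```text
clock: 5.2
tool_pos: [0.4873, 0.0035, -0.009]
eef_rot: [0.959, 0.285, -0.0, -0.0]
contact_force: [-0.0, -0.0, -0.0]
opening: 0.901
finger_force: 0.0
```

Emit:
{"name": "carry_out", "arguments": {
  "rows": [
    [[0,0,0.2],[0,0,0],0.1],
    [[0,0,0.2],[0,0,0],0.1]
  ]
}}

```text
clock: 5.4
tool_pos: [0.4874, 0.0035, -0.0109]
eef_rot: [0.959, 0.285, -0.0, -0.0]
contact_force: [0.4, -0.1, 0.2]
opening: 0.897
finger_force: 0.0
```

Emit:
{"name": "carry_out", "arguments": {
  "rows": [
    [[0,0,0.15],[0,0,0],0.1],
    [[0,0,0.15],[0,0,0],0.1]
  ]
}}

```text
clock: 5.6
tool_pos: [0.4874, 0.0035, -0.0123]
eef_rot: [0.959, 0.285, -0.0, -0.0]
contact_force: [-0.7, -0.1, 0.9]
opening: 0.9
finger_force: 0.0
```

Emit:
{"name": "carry_out", "arguments": {
  "rows": [
    [[0,0,0.1],[0,0,0],0.1],
    [[0,0,0.1],[0,0,0],0.1]
  ]
}}

```text
clock: 5.8
tool_pos: [0.4874, 0.0035, -0.0133]
eef_rot: [0.959, 0.285, -0.0, -0.0]
contact_force: [0.3, 0.2, -0.3]
opening: 0.901
finger_force: 0.0
```

Emit:
{"name": "carry_out", "arguments": {
  "rows": [
    [[0,0,0.1],[0,0,0],0.1],
    [[0,0,0.1],[0,0,0],0.1]
  ]
}}

```text
clock: 6.0
tool_pos: [0.4874, 0.0035, -0.0143]
eef_rot: [0.959, 0.285, -0.0, -0.0]
contact_force: [-0.2, 0.3, -0.9]
opening: 0.897
finger_force: 0.0
```

Emit:
{"name": "carry_out", "arguments": {
  "rows": [
    [[0,0,0.1],[0,0,0],0.1],
    [[0,0,0.1],[0,0,0],0.1]
  ]
}}

```text
clock: 6.2
tool_pos: [0.4874, 0.0035, -0.0153]
eef_rot: [0.959, 0.285, -0.0, -0.0]
contact_force: [0.1, 0.3, 0.1]
opening: 0.902
finger_force: 0.0
```

Emit:
{"name": "carry_out", "arguments": {
  "rows": [
    [[0,0,0.1],[0,0,0],0.1],
    [[0,0,0.1],[0,0,0],0.1]
  ]
}}

```text
clock: 6.4
tool_pos: [0.4874, 0.0035, -0.0163]
eef_rot: [0.959, 0.285, -0.0, -0.0]
contact_force: [0.8, 0.1, 0.0]
opening: 0.901
finger_force: 0.0
```

Emit:
{"name": "carry_out", "arguments": {
  "rows": [
    [[0,0,0.1],[0,0,0],0.1],
    [[0,0,0.1],[0,0,0],0.1]
  ]
}}

```text
clock: 6.6
tool_pos: [0.4874, 0.0035, -0.0173]
eef_rot: [0.959, 0.285, -0.0, -0.0]
contact_force: [0.2, 0.2, -0.5]
opening: 0.9
finger_force: 0.0
```

Emit:
{"name": "carry_out", "arguments": {
  "rows": [
    [[0,0,0.1],[0,0,0],0.1],
    [[0,0,0.1],[0,0,0],0.1]
  ]
}}

```text
clock: 6.8
tool_pos: [0.4874, 0.0035, -0.0183]
eef_rot: [0.959, 0.285, -0.0, -0.0]
contact_force: [-0.1, -0.2, -0.2]
opening: 0.899
finger_force: 0.0
```

Emit:
{"name": "carry_out", "arguments": {
  "rows": [
    [[0,0,0],[0,0,0],0.4],
    [[0,0,0],[0,0,0],0.5],
    [[0,0,0],[0,0,0],0.5],
    [[0,0,0],[0,0,0],0.5],
    [[0,0,0],[0,0,0],0.5],
    [[0,0,0],[0,0,0],0.5],
    [[0,0,0],[0,0,0],0.5]
  ],
  "newtons": 12
}}

```text
clock: 7.5
tool_pos: [0.4875, 0.0035, -0.0181]
eef_rot: [0.959, 0.285, 0.0, -0.0]
contact_force: [-0.5, -0.1, 0.2]
opening: 0.562
finger_force: 12.0
```

Gripped: 12 N and a 49.5 mm opening. The notepad blocks the way behind the stop, so I check the slide route for clearance with a raster distance map.

```bash
cat > path.py <<'E'
from h import *
def rc(cx,cy,l,w,a,ox=0,oy=0):
    t=np.radians(a);c,s=np.cos(t),np.sin(t);M=np.array([[c,-s],[s,c]])
    return np.array([[ox+i*l/2,oy+j*w/2] for i,j in((1,1),(1,-1),(-1,-1),(-1,1))])@M.T+[cx,cy]
f=lambda p:np.round(p+[0,600]).astype(np.int32)
occ=np.full((1000,1000),255,np.uint8)
O=[rc(486,-158.5,116,64.5,29.4),rc(600,-15,44,22,0),rc(411.5,162,116,65,78.6),rc(579,-284.5,14,70,4.3,7,-21),rc(579,-284.5,42,14,4.3,-7,7)]
for o in O:cv2.fillPoly(occ,[f(o)],0)
cv2.circle(occ,tuple(f(np.array([668,10]))),26,0,-1)
D=cv2.distanceTransform(occ,cv2.DIST_L2,5)
def clear(x,y,a):
    m=np.zeros_like(occ)
    for p in(rc(x,y,90,50,a),rc(x,y,22,85,a)):cv2.fillPoly(m,[f(p)],1)
    return D[m>0].min()
def path(W,n=12):
    for A,B in zip(W,W[1:]):
        A,B=np.array(A),np.array(B);print(A,B,min(clear(*(A+(B-A)*k/n)) for k in range(n+1)))
E
python3 - <<'E'
from path import *
path([(488,3,32.8),(496,-14,12),(510,-48,0),(520,-56,-5),(560,-72,-5),(610,-95,5),(622,-150,20),(611,-182,29.4),(576,-201.7,29.4),(524,-231,29.4),(500,-250,29.4),(492,-290,12),(495,-330,4.3),(520,-325,4.3)])
w=[(a,round(float(max((min(clear(x,y,a),clear(x+12,y-3,a),clear(x+24,y-6,a)),x,y) for x in(510,518,526) for y in range(-72,-44,4))[0]),1)) for a in(-30,-20,-10,0)];print(w)
E
```

```text
[488.    3.   32.8] [496 -14  12] 33.0
[496 -14  12] [510 -48   0] 12.0
[510 -48   0] [520 -56  -5] 3.1969
[520 -56  -5] [560 -72  -5] 0.0
[560 -72  -5] [610 -95   5] 4.1969
[610 -95   5] [ 622 -150   20] 22.968996
[ 622 -150   20] [ 611.  -182.    29.4] 13.784498
[ 611.  -182.    29.4] [ 576.  -201.7   29.4] 6.3968997
[ 576.  -201.7   29.4] [ 524.  -231.    29.4] 6.3938
[ 524.  -231.    29.4] [ 500.  -250.    29.4] 5.6
[ 500.  -250.    29.4] [ 492 -290   12] 2.0
[ 492 -290   12] [ 495.  -330.     4.3] 13.181398
[ 495.  -330.     4.3] [ 520.  -325.     4.3] 10.0
[(-30, 6.2), (-20, 8.0), (-10, 7.4), (0, 4.0)]
```

```bash
python3 - <<'E'
from path import *
for x,As in((515,(-20,)),(535,(-20,)),(555,(-20,)),(575,(-20,-10)),(595,(-15,0)),):
    for a in As:print(x,a,max((round(float(clear(x,y,a)),1),y) for y in range(-100,-34,2)))
path([(488,3,32.8),(494,-10,10),(506,-36,-10),(516,-50,-20),(535,-58,-20),(575,-74,-20),(595,-88,-12),(615,-115,5),(620,-150,20),(611,-182,29.4),(576,-201.7,29.4),(524,-231,29.4),(480,-255.5,29.4),(480,-290,20),(490,-330,4.3),(520,-325,4.3)])
E
```

```text
515 -20 (15.6, -44)
535 -20 (10.8, -50)
555 -20 (5.8, -70)
575 -20 (12.0, -82)
575 -10 (8.6, -78)
595 -15 (19.8, -90)
595 0 (19.6, -88)
[488.    3.   32.8] [494 -10  10] 35.0
[494 -10  10] [506 -36 -10] 23.0
[506 -36 -10] [516 -50 -20] 10.984499
[516 -50 -20] [535 -58 -20] 3.1969
[535 -58 -20] [575 -74 -20] 2.1969
[575 -74 -20] [595 -88 -12] 4.0
[595 -88 -12] [ 615 -115    5] 18.0
[ 615 -115    5] [ 620 -150   20] 21.172096
[ 620 -150   20] [ 611.  -182.    29.4] 12.7876
[ 611.  -182.    29.4] [ 576.  -201.7   29.4] 6.3968997
[ 576.  -201.7   29.4] [ 524.  -231.    29.4] 6.3938
[ 524.  -231.    29.4] [ 480.  -255.5   29.4] 6.3938
[ 480.  -255.5   29.4] [ 480 -290   20] 6.5906997
[ 480 -290   20] [ 490.  -330.     4.3] 21.172096
[ 490.  -330.     4.3] [ 520.  -325.     4.3] 10.0
```

```bash
python3 - <<'E'
from path import *;from plant import r
W=[(487.5,3.5,33.1),(494,-10,10),(506,-36,-10),(515,-44,-20),(535,-51,-20),(545,-61,-20),(555,-70,-20),(575,-82,-20),(595,-90,-12),(615,-115,5)]
path(W)
s=r.get_state();print(s["tool_pos"])
for w in W:print(w,*[g.tolist() for g in go(s,w[0],w[1],-17.8,w[2]-90)])
E
```

```text
[487.5   3.5  33.1] [494 -10  10] 35.0
[494 -10  10] [506 -36 -10] 23.0
[506 -36 -10] [515 -44 -20] 15.184498
[515 -44 -20] [535 -51 -20] 9.390699
[535 -51 -20] [545 -61 -20] 4.1969
[545 -61 -20] [555 -70 -20] 2.8
[555 -70 -20] [575 -82 -20] 5.7938
[575 -82 -20] [595 -90 -12] 11.199999
[595 -90 -12] [ 615 -115    5] 19.772097
[ 0.48751948  0.00347488 -0.01814964]
(487.5, 3.5, 33.1) [-0.0, -0.0, -0.03] [0.0, -0.0, 0.0]
(494, -10, 10) [-0.19, 1.48, -0.03] [0.0, -0.0, 23.1]
(506, -36, -10) [-0.61, 4.32, -0.03] [-0.0, -0.0, 43.1]
(515, -44, -20) [-0.29, 5.48, -0.03] [-0.0, -0.0, 53.1]
(535, -51, -20) [1.0, 7.16, -0.03] [-0.0, -0.0, 53.1]
(545, -61, -20) [1.29, 8.54, -0.03] [-0.0, -0.0, 53.1]
(555, -70, -20) [1.64, 9.84, -0.03] [-0.0, -0.0, 53.1]
(575, -82, -20) [2.66, 11.94, -0.03] [-0.0, -0.0, 53.1]
(595, -90, -12) [3.9, 13.7, -0.03] [-0.0, -0.0, 45.1]
(615, -115, 5) [4.21, 16.89, -0.03] [0.0, -0.0, 28.1]
```

Emit:
{"name": "carry_out", "arguments": {
  "rows": [
    [[-0.05,0.5,0],[0,0,8],0.5],
    [[-0.1,1,0],[0,0,16],0.5],
    [[-0.2,1.6,0],[0,0,24],0.5],
    [[-0.4,2.7,0],[0,0,32],0.5],
    [[-0.6,3.8,0],[0,0,40],0.5],
    [[-0.5,4.6,0],[0,0,47],0.5],
    [[-0.3,5.5,0],[0,0,53],0.5],
    [[0.4,6.3,0],[0,0,53],0.5],
    [[1,7.1,0],[0,0,53],0.5],
    [[1.2,7.8,0],[0,0,53],0.5],
    [[1.3,8.5,0],[0,0,53],0.5],
    [[1.3,8.5,0],[0,0,53],0.5]
  ]
}}

```text
clock: 8.7
tool_pos: [0.5456, -0.0613, -0.0181]
eef_rot: [0.985, -0.173, 0.001, 0.0]
contact_force: [0.1, -0.1, 2.1]
opening: 0.566
finger_force: 12.0
```

```bash
python3 - <<'E'
from path import *;from plant import r
W=[(555,-70,-20),(575,-82,-20),(595,-90,-12),(615,-115,5),(620,-150,20),(611,-182,29.4)]
s=r.get_state();print(s["tool_pos"],s["q"],closing(s)+90,s["opening"],s["finger_force"])
for w in W:print(w,*[g.tolist() for g in go(s,w[0],w[1],-17.8,w[2]-90)])
E
```

```text
[ 0.5455579  -0.06130967 -0.01813151] [-0.1280797   0.99779396  0.26811804  1.94002291 -0.80824404  0.31176802
 -1.11541   ] -19.917571873745445 0.5663399989322625 11.998582631349564
(555, -70, -20) [1.18, 0.5, -0.03] [0.0, -0.1, 0.1]
(575, -82, -20) [3.47, 0.94, -0.03] [0.0, -0.1, 0.1]
(595, -90, -12) [5.63, 1.01, -0.02] [0.0, -0.1, -7.9]
(615, -115, 5) [8.36, 2.68, -0.02] [0.0, -0.1, -24.9]
(620, -150, 20) [10.02, 5.8, -0.02] [0.0, -0.1, -39.9]
(611, -182, 29.4) [10.26, 9.12, -0.01] [0.1, -0.1, -49.3]
```

Emit:
{"name": "carry_out", "arguments": {
  "rows": [
    [[1.2,0.5,0],[0,0,0],0.5],
    [[2.3,0.7,0],[0,0,0],0.5],
    [[3.5,0.9,0],[0,0,0],0.5],
    [[5.6,1,0],[0,0,-8],0.5],
    [[7,1.8,0],[0,0,-16],0.5],
    [[8.4,2.7,0],[0,0,-24],0.5],
    [[9.2,4.2,0],[0,0,-32],0.5],
    [[10,5.8,0],[0,0,-40],0.5],
    [[10.1,7.4,0],[0,0,-45],0.5],
    [[10.3,9.1,0],[0,0,-49.3],0.5],
    [[10.3,9.1,0],[0,0,-49.3],0.5],
    [[10.3,9.1,0],[0,0,-49.3],0.5]
  ]
}}

```text
clock: 9.9
tool_pos: [0.6105, -0.1818, -0.0182]
eef_rot: [0.968, 0.252, 0.0, 0.0]
contact_force: [0.1, -1.0, 1.4]
opening: 0.564
finger_force: 12.0
```

```bash
python3 - <<'E'
from path import *;from plant import r
W=[(576,-201.7,29.4),(524,-231,29.4),(480,-255.5,29.4),(480,-290,20),(490,-330,4.3),(515,-330,4.3)]
s=r.get_state();print(s["tool_pos"],s["q"],closing(s)+90,s["opening"],s["finger_force"],s["contact_force"])
for w in W:print(w,*[g.tolist() for g in go(s,w[0],w[1],-17.8,w[2]-90)])
t=r.snapshot("top");cv2.imwrite("pics/t3.png",t["image"][:,:,::-1])
E
```

```text
[ 0.61054337 -0.18177749 -0.01824133] [ 0.11531528  1.039616    0.18940006  1.66045392 -0.36151655  0.47576009
 -0.5241403 ] 29.239222619375077 0.5636090140145829 11.992171257734299 [ 0.06487251 -0.95827141  1.42489615]
(576, -201.7, 29.4) [-3.99, 0.05, -0.04] [0.0, -0.0, -0.2]
(524, -231, 29.4) [-9.96, 0.07, -0.04] [0.0, -0.0, -0.2]
(480, -255.5, 29.4) [-14.99, 0.06, -0.04] [0.0, -0.0, -0.2]
(480, -290, 20) [-16.68, 3.07, -0.04] [0.0, -0.0, 9.2]
(490, -330, 4.3) [-17.76, 7.05, -0.04] [0.0, -0.0, 24.9]
(515, -330, 4.3) [-15.58, 8.27, -0.04] [0.0, -0.0, 24.9]
```

View pics/t3.png

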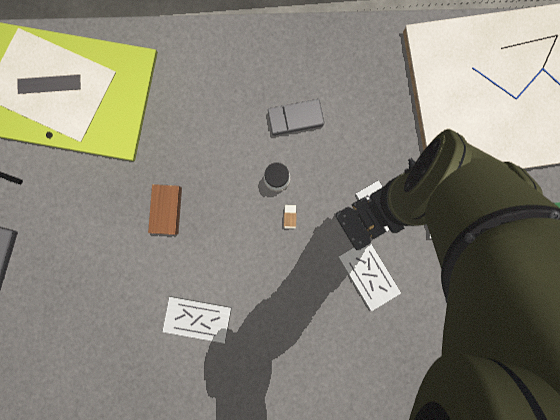

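The top view shows the plate in the gripper near (370,190), with the eraser (290,217), jar and big plate (372,278) undisturbed. I go on through the channel.

Emit:
{"name": "carry_out", "arguments": {
  "rows": [
    [[-2,0,0],[0,0,0],0.5],
    [[-4,0,0],[0,0,0],0.5],
    [[-6,0,0],[0,0,0],0.5],
    [[-8,0,0],[0,0,0],0.5],
    [[-10,0,0],[0,0,0],0.5],
    [[-12.5,0,0],[0,0,0],0.5],
    [[-15,0,0],[0,0,0],0.5],
    [[-16,1.5,0],[0,0,4],0.5],
    [[-16.7,3,0],[0,0,9],0.5],
    [[-17.2,5,0],[0,0,17],0.5],
    [[-17.8,7,0],[0,0,25],0.5],
    [[-17.8,7,0],[0,0,25],0.5]
  ]
}}

```text
clock: 11.15
tool_pos: [0.4917, -0.3326, -0.018]
eef_rot: [0.999, 0.036, 0.001, 0.002]
contact_force: [0.5, -0.1, -1.1]
opening: 0.568
finger_force: 12.0
```

```bash
python3 - <<'E'
from path import *;from plant import r;import pickle
s=r.get_state();print(s["tool_pos"],closing(s)+90,s["opening"],s["finger_force"],s["contact_force"])
w=r.snapshot("wrist");pickle.dump((s,w),open("w4.pkl","wb"));cv2.imwrite("pics/w4.png",w["image"][:,:,::-1])
E
```

```text
[ 0.49170841 -0.33259626 -0.0179802 ] 4.183207969505645 0.5680278508280795 11.995711326599121 [ 0.48484627 -0.10335779 -1.13502193]
```

View pics/w4.png

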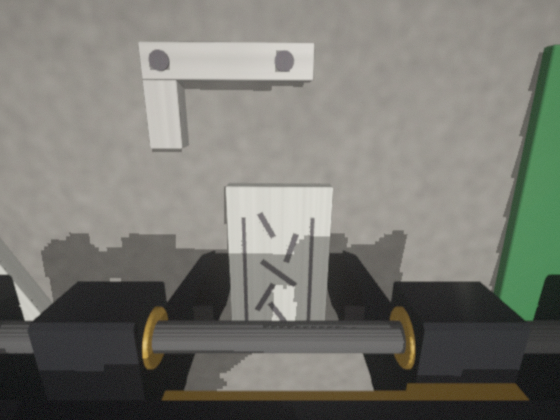

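The wrist view shows the stop's inner corner at about (184,80), its long arm's inner edge level at row 80 out to (313,80), and the plate's front corners at (228,186) and (331,186), nearly square to it.

```bash
python3 - <<'E'
from h import *;import pickle
s,w=pickle.load(open("w4.pkl","rb"))
# subpixel edges: vertical gradient along columns for long-arm inner edge and plate front; horizontal for short arm
g=cv2.GaussianBlur(cv2.cvtColor(w["image"],cv2.COLOR_RGB2GRAY),(3,3),0).astype(float)
def pk(a,o):
    i=int(np.argmax(a));
    if 0<i<len(a)-1:i=i+(a[i-1]-a[i+1])/(2*(a[i-1]-2*a[i]+a[i+1])+1e-9)
    return o+i
gy=np.gradient(g,axis=0);gx=np.gradient(g,axis=1)
A=[(c,pk(-gy[70:90,c],70)) for c in range(195,308,4)]
B=[(c,pk(gy[178:196,c],178)) for c in range(234,328,4)]
C=[(pk(-gx[q,172:195],172),q) for q in range(90,146,4)]
def fit(P,z):
    p=ray(w,np.array(P),z);q=np.array([tool(s,[*v,z]) for v in p])*10
    vx,vy,x0,y0=cv2.fitLine(q[:,:2].astype(np.float32),cv2.DIST_HUBER,0,.01,.01).ravel()
    return np.round([x0,y0,np.degrees(np.arctan2(vy,vx))],2), np.round(q[[0,-1],:2],1)
print("long",fit(A,.012));print("front",fit(B,.008));print("short",fit(C,.012))
print(A[0],A[-1],B[0],B[-1],C[0],C[-1])
E
```

```text
long (array([ 90.18, -13.62, -89.66], dtype=float32), array([[ 90.3, -33.9],
       [ 90.1,  11.6]]))
front (array([ 44.45,  -1.66, -89.63], dtype=float32), array([[ 44.6, -20.6],
       [ 44.3,  22.1]]))
short (array([ 74.63, -41.85,   0.24], dtype=float32), array([[ 86.1, -41.8],
       [ 65.1, -41.9]]))
(195, np.float64(78.89999999999667)) (307, np.float64(79.50000000001724)) (234, np.float64(186.1800000000072)) (326, np.float64(186.73076923075888)) (np.float64(176.59523809521883), 90) (np.float64(181.28260869566446), 142)
```

Emit:
{"name": "carry_out", "arguments": {
  "rows": [
    [[1,-0.4,0],[0,0,0],0.5],
    [[2,-0.8,0],[0,0,0],0.5],
    [[3,-1.2,0],[0,0,0],0.5],
    [[3.8,-1.3,0],[0,0,0],0.5],
    [[4.2,-1.4,0],[0,0,0],0.5],
    [[4.2,-1.4,0],[0,0,0],0.5]
  ]
}}

```text
clock: 11.8
tool_pos: [0.532, -0.3125, -0.0182]
eef_rot: [0.999, 0.039, 0.001, 0.0]
contact_force: [1.1, -2.8, -1.8]
opening: 0.566
finger_force: 12.0
```

Emit:
{"name": "carry_out", "arguments": {
  "rows": [
    [[0.15,0,0],[0,0,0],0.5],
    [[0.2,0,0],[0,0,0],0.5],
    [[0.2,0,0],[0,0,0],0.5]
  ]
}}

```text
clock: 12.1
tool_pos: [0.5321, -0.3124, -0.0183]
eef_rot: [0.999, 0.038, -0.0, -0.0]
contact_force: [-1.7, -3.2, -0.4]
opening: 0.564
finger_force: 12.0
```

Emit:
{"name": "carry_out", "arguments": {
  "rows": [
    [[0.1,0,0],[0,0,0],0.5],
    [[0.1,0,0],[0,0,0],0.5]
  ]
}}

```text
clock: 12.3
tool_pos: [0.5337, -0.3123, -0.0182]
eef_rot: [0.999, 0.038, 0.0, -0.0]
contact_force: [-2.3, -2.5, -0.8]
opening: 0.566
finger_force: 12.0
```

Emit:
{"name": "carry_out", "arguments": {
  "rows": [
    [[0.1,0,0],[0,0,0],0.5],
    [[0.1,0,0],[0,0,0],0.5]
  ]
}}

```text
clock: 12.5
tool_pos: [0.535, -0.3122, -0.0182]
eef_rot: [0.999, 0.038, 0.0, 0.0]
contact_force: [-1.3, -2.2, -0.8]
opening: 0.559
finger_force: 12.0
```

Emit:
{"name": "carry_out", "arguments": {
  "rows": [
    [[0.1,0,0],[0,0,0],0.5],
    [[0.1,0,0],[0,0,0],0.5]
  ]
}}

```text
clock: 12.7
tool_pos: [0.5359, -0.3121, -0.0182]
eef_rot: [0.999, 0.038, 0.0, 0.0]
contact_force: [-2.1, -3.1, -0.9]
opening: 0.565
finger_force: 12.0
```

Emit:
{"name": "carry_out", "arguments": {
  "rows": [
    [[0.05,0,0],[0,0,0],0.5],
    [[0.05,0,0],[0,0,0],0.5]
  ]
}}

```text
clock: 12.9
tool_pos: [0.5359, -0.3121, -0.0182]
eef_rot: [0.999, 0.038, -0.0, 0.0]
contact_force: [-2.6, -3.4, -0.3]
opening: 0.564
finger_force: 12.0
```

Emit:
{"name": "carry_out", "arguments": {
  "rows": [
    [[0.1,0,0],[0,0,0],0.5],
    [[0.1,0,0],[0,0,0],0.5]
  ]
}}

```text
clock: 13.1
tool_pos: [0.536, -0.3121, -0.0182]
eef_rot: [0.999, 0.038, -0.001, -0.0]
contact_force: [-4.1, -3.1, 0.9]
opening: 0.565
finger_force: 12.0
```

Emit:
{"name": "carry_out", "arguments": {
  "rows": [
    [[0.1,0,0],[0,0,0],0.5],
    [[0.1,0,0],[0,0,0],0.5]
  ]
}}

```text
clock: 13.3
tool_pos: [0.5359, -0.3121, -0.0183]
eef_rot: [0.999, 0.038, -0.002, -0.0]
contact_force: [-6.3, -4.2, 2.3]
opening: 0.562
finger_force: 12.0
```

Emit:
{"name": "carry_out", "arguments": {
  "rows": [
    [[0,-0.1,0],[0,0,0],0.5],
    [[0,-0.1,0],[0,0,0],0.5]
  ]
}}

```text
clock: 13.5
tool_pos: [0.536, -0.3121, -0.0182]
eef_rot: [0.999, 0.038, -0.002, 0.0]
contact_force: [-5.8, -3.7, 1.5]
opening: 0.562
finger_force: 12.0
```

The plate is fully home: the position has stopped and both arms push back (about 6 N and 4 N). I release it.

Emit:
{"name": "carry_out", "arguments": {
  "rows": [
    [[0,0,0],[0,0,0],0.38],
    [[0,0,0],[0,0,0],0.34],
    [[0,0,0],[0,0,0],0.3],
    [[0,0,0],[0,0,0],0.3],
    [[0,0,0],[0,0,0],0.3]
  ]
}}

```text
clock: 14.0
tool_pos: [0.5386, -0.3103, -0.0182]
eef_rot: [0.999, 0.039, 0.0, -0.0]
contact_force: [-0.0, 0.3, 0.7]
opening: 0.703
finger_force: 0.0
```

Emit:
{"name": "carry_out", "arguments": {
  "rows": [
    [[-0.3,0.2,0],[0,0,0],0.25],
    [[-0.3,0.2,0],[0,0,0],0.25],
    [[-0.3,0.2,0],[0,0,0],0.25],
    [[-0.3,0.2,0],[0,0,0],0.25]
  ]
}}

```text
clock: 14.4
tool_pos: [0.5353, -0.3131, -0.0182]
eef_rot: [0.999, 0.038, 0.0, -0.0]
contact_force: [0.5, 0.5, 0.2]
opening: 0.746
finger_force: 0.0
```

```bash
python3 - <<'E'
from path import *;from plant import r;import pickle
s=r.get_state();print(s["tool_pos"],closing(s)+90,s["opening"],s["finger_force"],s["contact_force"])
w=r.snapshot("wrist");pickle.dump((s,w),open("w5.pkl","wb"));cv2.imwrite("pics/w5.png",w["image"][:,:,::-1])
E
```

```text
[ 0.53533905 -0.31309304 -0.01820619] 4.3993284172160685 0.7456940536436654 0.0 [0.48974433 0.50227518 0.15852698]
```

View pics/w5.png

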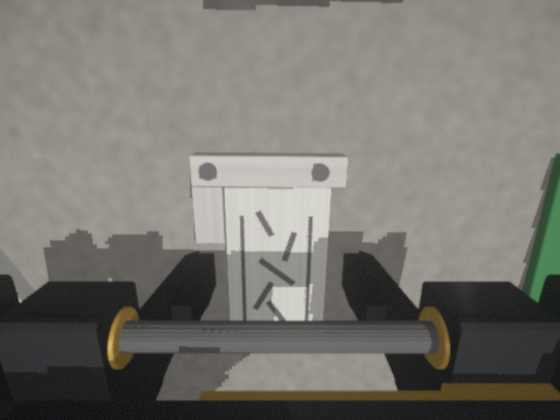

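The wrist view shows the plate square in the corner: front edge on the long arm at row ~187, left side on the short arm at column ~226, fingers clear. Now I take a fresh grip and lift.

Emit:
{"name": "carry_out", "arguments": {
  "rows": [
    [[0,-0.1,0],[0,0,0],0.3],
    [[0,-0.1,0],[0,0,0],0.4],
    [[0,-0.1,0],[0,0,0],0.5],
    [[0,-0.1,0],[0,0,0],0.5],
    [[0,-0.1,0],[0,0,0],0.5],
    [[0,-0.1,0],[0,0,0],0.5]
  ],
  "newtons": 15
}}

```text
clock: 15.05
tool_pos: [0.5352, -0.3122, -0.0182]
eef_rot: [0.999, 0.038, 0.0, 0.0]
contact_force: [0.0, -1.3, 0.5]
opening: 0.562
finger_force: 15.0
```

```bash
python3 - <<'E'
from h import *;from plant import r
s=r.get_state();print(s["tool_pos"],closing(s)+90,s["opening"],s["finger_force"],s["contact_force"])
E
```

```text
[ 0.53522569 -0.31219005 -0.01820732] 4.392997090881977 0.5621540659753865 14.99239906668663 [ 0.01540669 -1.33729152  0.52577126]
```

Emit:
{"name": "carry_out", "arguments": {
  "rows": [
    [[0,0,-1],[0,0,0],0.5],
    [[0,0,-3],[0,0,0],0.5],
    [[0,0,-6],[0,0,0],0.5],
    [[0,0,-9],[0,0,0],0.5],
    [[0,0,-10],[0,0,0],0.5],
    [[0,0,-10],[0,0,0],0.5]
  ]
}}

```text
clock: 15.65
tool_pos: [0.5362, -0.3124, 0.0834]
eef_rot: [0.999, 0.039, 0.001, 0.001]
contact_force: [-0.4, -0.1, -1.5]
opening: 0.568
finger_force: 15.0
```

```bash
python3 - <<'E'
from h import *;from plant import r
s=r.get_state();print(s["tool_pos"],closing(s)+90,s["opening"],s["finger_force"],s["contact_force"])
print(go(s,530,223,70,-94.3))
E
```

```text
[ 0.53618111 -0.31238749  0.08340319] 4.418688063591006 0.5681335220397312 14.989431649446487 [-0.36755817 -0.11485715 -1.48100486]
(array([  3.51, -53.43,   1.28]), array([ 0.1, -0.2,  8.7]))
```

Emit:
{"name": "carry_out", "arguments": {
  "rows": [
    [[0.2,-3,0],[0,0,0],0.5],
    [[0.5,-7,0],[0,0,1],0.5],
    [[0.8,-12,0],[0,0,2],0.5],
    [[1.1,-17,0],[0,0,3],0.5],
    [[1.4,-22,0],[0,0,4],0.5],
    [[1.8,-27,0],[0,0,5],0.5],
    [[2.1,-32,0],[0,0,6],0.5],
    [[2.5,-37,0],[0,0,7],0.5],
    [[2.9,-42,0],[0,0,8],0.5],
    [[3.2,-47,0],[0,0,8.7],0.5],
    [[3.5,-51,0],[0,0,8.7],0.5],
    [[3.5,-53.4,0],[0,0,8.7],0.5]
  ]
}}

```text
clock: 16.85
tool_pos: [0.527, 0.2282, 0.0798]
eef_rot: [0.999, -0.035, -0.002, -0.001]
contact_force: [-0.4, -0.1, -1.9]
opening: 0.562
finger_force: 15.0
```

Emit:
{"name": "carry_out", "arguments": {
  "rows": [
    [[0,0,1],[0,0,0],0.5],
    [[0,0,1],[0,0,0],0.5],
    [[0,0,1],[0,0,0],0.5],
    [[0,0,1],[0,0,0],0.5]
  ]
}}

```text
clock: 17.25
tool_pos: [0.5294, 0.2207, 0.0718]
eef_rot: [0.999, -0.039, -0.0, 0.001]
contact_force: [-0.1, -0.4, -0.8]
opening: 0.562
finger_force: 15.0
```

```bash
python3 - <<'E'
from h import *;from plant import r;import pickle
s=r.get_state();print(s["q"],s["tool_pos"],closing(s)+90,s["opening"],s["finger_force"],s["contact_force"])
w=r.snapshot("wrist");pickle.dump((s,w),open("w6.pkl","wb"));cv2.imwrite("pics/w6.png",w["image"][:,:,::-1])
E
```

```text
[-0.7350172   0.88950652  0.46353856  1.8551208  -0.70085779  0.56699916
 -1.46029061] [0.52939457 0.22069645 0.07175082] -4.487362467506486 0.5622994505971414 14.989374428987503 [-0.11514514 -0.38252266 -0.84451899]
```

View pics/w6.png

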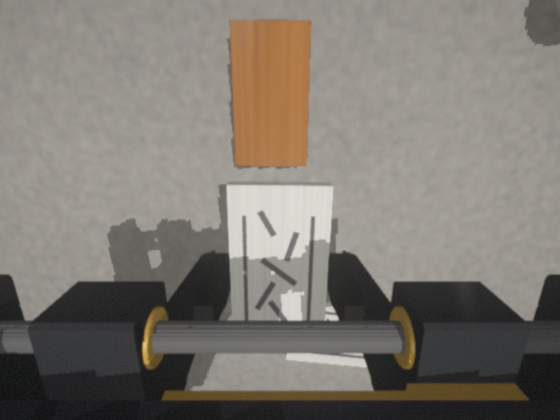

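The wrist view shows the mount's top from (231,20) and (310,20) to (235,166) and (307,166), and the held plate's front edge at row 184, columns 228 to 332.

```bash
cat > fitm.py <<'E'
from h import *
def subpix(a,o):
    i=int(np.argmax(a))
    if 0<i<len(a)-1:i=i+(a[i-1]-a[i+1])/(2*(a[i-1]-2*a[i]+a[i+1])+1e-9)
    return o+i
def run(s,w,zp):
    hsv=cv2.cvtColor(w["image"],cv2.COLOR_RGB2HSV)
    S=cv2.GaussianBlur(hsv[...,1],(3,3),0).astype(float);g=cv2.GaussianBlur(cv2.cvtColor(w["image"],cv2.COLOR_RGB2GRAY),(3,3),0).astype(float)
    Sy,Sx=np.gradient(S);gy,gx=np.gradient(g)
    E={"mL":([(subpix(Sx[q,222:245],222),q) for q in range(30,158,4)],.022),
    "mR":([(subpix(-Sx[q,298:320],298),q) for q in range(30,158,4)],.022),
    "mT":([(c,subpix(Sy[10:30,c],10)) for c in range(238,304,4)],.022),
    "mB":([(c,subpix(-Sy[155:176,c],155)) for c in range(240,302,4)],.022),
    "pF":([(c,subpix(gy[176:194,c],176)) for c in range(234,328,4)],zp),
    "pL":([(subpix(gx[q,218:238],218),q) for q in range(190,245,4)],zp),
    "pR":([(subpix(-gx[q,322:342],322),q) for q in range(190,230,4)],zp)}
    for k,(P,z) in E.items():
        q=np.array([tool(s,[*v,z]) for v in ray(w,np.array(P),z)])*10
        vx,vy,x0,y0=cv2.fitLine(q[:,:2].astype(np.float32),cv2.DIST_HUBER,0,.01,.01).ravel()
        print(k,np.round([x0,y0,np.degrees(np.arctan(vy/vx)) if abs(vx)>abs(vy) else -np.degrees(np.arctan(vx/vy))],2),np.round(P[0],1),np.round(P[-1],1))
E
python3 - <<'E'
from fitm import *;import pickle
s,w=pickle.load(open("w6.pkl","rb"));run(s,w,s["tool_pos"][2]+.0262)
E
```

```text
mL [ 77.23 -30.37   0.11] [229.6  30. ] [234.2 154. ]
mR [97.18 19.42  0.11] [310.3  30. ] [306.5 154. ]
mT [130.1   -3.25   0.19] [238.   19.6] [302.   19.9]
mB [ 40.6  -11.13   0.31] [240.  165.6] [300.  165.4]
pF [45.3   0.43  0.51] [234.  184.5] [326.  185.4]
pL [ 29.72 -24.37   0.58] [226. 190.] [228.2 242. ]
pR [34.03 25.26  0.09] [332.7 190. ] [330.8 226. ]
```

Emit:
{"name": "carry_out", "arguments": {
  "rows": [
    [[0,-0.2,1],[0,0,0],0.5],
    [[0,-0.5,3],[0,0,0],0.5],
    [[0,-0.6,4.5],[0,0,0],0.5],
    [[0,-0.6,5.5],[0,0,0],0.5],
    [[0,-0.6,5.5],[0,0,0],0.5],
    [[0,-0.6,5.5],[0,0,0],0.5],
    [[0,-0.6,5.5],[0,0,0],0.5]
  ]
}}

```text
clock: 18.0
tool_pos: [0.5302, 0.2289, 0.0174]
eef_rot: [0.999, -0.038, 0.001, -0.0]
contact_force: [0.4, 0.4, -0.6]
opening: 0.565
finger_force: 15.0
```

```bash
python3 - <<'E'
from fitm import *;from plant import r;import pickle
s=r.get_state();w=r.snapshot("wrist");pickle.dump((s,w),open("w7.pkl","wb"))
print(s["tool_pos"],s["opening"],s["finger_force"])
hsv=cv2.cvtColor(w["image"],cv2.COLOR_RGB2HSV)
for c in blobs((hsv[...,1]>120)&(hsv[...,0]<20),2000):print(cv2.boundingRect(c),rect(w,c,.022))
E
```

```text
[0.53020929 0.22890207 0.0174456 ] 0.5646342486221396 14.989412426948547
(233, 0, 108, 182) (array([613.6, 219.5]), array([83.2, 49. ]), -4.7)
```

```bash
sed -i 's/222:245\],222),q) for q in range(30,158,4)/222:260],222),q) for q in range(20,150,4)/; s/298:320\],298),q) for q in range(30,158,4)/310:352],310),q) for q in range(20,150,4)/; s/Sy\[155:176,c\],155/Sy[165:192,c],165/' fitm.py
python3 - <<'E'
from fitm import *;import pickle
s,w=pickle.load(open("w7.pkl","rb"));run(s,w,s["tool_pos"][2]+.0262)
E
```

```text
mL [ 91.67 -21.67   0.32] [231.4  20. ] [235.8 148. ]
mR [89.52 27.93  0.31] [339.8  20. ] [332.4 148. ]
mT [119.23  -3.32   1.94] [238  10] [302.   16.5]
mB [42.01 -8.44  0.68] [240. 181.] [300.  181.8]
pF [45.29  0.8   0.53] [234.  184.5] [326.  185.4]
pL [ 29.87 -24.36   0.59] [226.1 190. ] [228.1 242. ]
pR [34.02 25.24  0.46] [332.7 190. ] [330.6 226. ]
```

Emit:
{"name": "carry_out", "arguments": {
  "rows": [
    [[2,0.1,0],[0,0,0],0.5],
    [[4,0.2,0],[0,0,0],0.5],
    [[6,0.3,0],[0,0,0],0.5],
    [[7.5,0.3,0],[0,0,0],0.5],
    [[8.5,0.3,0],[0,0,0],0.5],
    [[8.5,0.3,0],[0,0,0],0.5],
    [[8.5,0.3,0],[0,0,0],0.5],
    [[8.5,0.3,0],[0,0,0],0.5],
    [[8.5,0.3,0],[0,0,0],0.5]
  ]
}}

```text
clock: 18.95
tool_pos: [0.6134, 0.22, 0.0169]
eef_rot: [0.999, -0.037, -0.0, -0.0]
contact_force: [0.7, -0.1, -2.7]
opening: 0.558
finger_force: 15.0
```

```bash
python3 - <<'E'
from h import *;from plant import r
s=r.get_state();print(s["tool_pos"],closing(s)+90,s["finger_force"],go(s,614.6,219.4,4.8,-94.3))
E
```

```text
[0.61335499 0.21996745 0.01689436] -4.278524804774477 14.989410638809204 (array([0.13, 0.05, 1.21]), array([-0.,  0.,  0.]))
```

Emit:
{"name": "carry_out", "arguments": {
  "rows": [
    [[0.13,0.05,0.4],[0,0,0],0.5],
    [[0.13,0.05,0.8],[0,0,0],0.5],
    [[0.13,0.05,1.1],[0,0,0],0.5],
    [[0.13,0.05,1.2],[0,0,0],0.5],
    [[0.13,0.05,1.2],[0,0,0],0.5],
    [[0.13,0.05,1.2],[0,0,0],0.5]
  ]
}}

```text
clock: 19.55
tool_pos: [0.6154, 0.219, 0.0048]
eef_rot: [0.999, -0.038, 0.0, -0.0]
contact_force: [-0.2, 0.8, -1.2]
opening: 0.561
finger_force: 15.0
```

Emit:
{"name": "carry_out", "arguments": {
  "rows": [
    [[0,0,0.05],[0,0,0],0.5],
    [[0,0,0.1],[0,0,0],0.5],
    [[0,0,0.1],[0,0,0],0.5]
  ]
}}

```text
clock: 19.85
tool_pos: [0.6155, 0.2191, 0.0039]
eef_rot: [0.999, -0.037, 0.0, -0.0]
contact_force: [0.3, 0.2, -1.1]
opening: 0.563
finger_force: 15.0
```

```bash
python3 - <<'E'
from h import *;from plant import r;import pickle
s=r.get_state();print(s["tool_pos"],closing(s)+90,s["finger_force"],s["contact_force"],go(s,614.6,219.4,4.8,-94.3))
w=r.snapshot("wrist");pickle.dump((s,w),open("w8.pkl","wb"))
h=cv2.cvtColor(w["image"],cv2.COLOR_RGB2HSV);m=(h[...,1]>110)&(h[...,0]<20)&(h[...,2]>30)
for c in blobs(m,15):print(cv2.boundingRect(c),cv2.contourArea(c))
t,sd=r.snapshot("top"),r.snapshot("side");pickle.dump((t,sd),open("t8.pkl","wb"))
for x in (t,sd):
    h=cv2.cvtColor(x["image"],cv2.COLOR_RGB2HSV);m=(h[...,1]>110)&(h[...,0]<20)
    for c in blobs(m,15):print(cv2.boundingRect(c),cv2.contourArea(c))
E
```

```text
[0.61547827 0.21910321 0.00389631] -4.295093152531621 14.989506751298904 [ 0.33535127  0.17064376 -1.14958166] (array([-0.09, -0.02, -0.09]), array([-0., -0.,  0.]))
(451, 394, 17, 7) 25.0
(350, 392, 13, 9) 31.0
(340, 392, 10, 9) 20.5
(262, 392, 82, 9) 327.0
(227, 392, 35, 9) 122.5
(219, 391, 9, 10) 25.0
(184, 391, 34, 10) 96.5
(467, 390, 22, 11) 24.0
(362, 390, 27, 11) 48.5
(162, 390, 22, 11) 87.0
(416, 387, 27, 14) 40.5
(448, 386, 15, 11) 27.0
(490, 383, 39, 18) 165.0
(486, 383, 13, 12) 30.0
(454, 383, 33, 11) 67.0
(402, 383, 46, 18) 66.0
(233, 176, 15, 4) 16.5
(284, 214, 12, 12) 33.5
(259, 223, 13, 13) 132.5
(245, 150, 42, 7) 216.0
(38, 0, 14, 29) 144.0
```

```bash
python3 - <<'E'
from h import *;import pickle
s,w=pickle.load(open("w8.pkl","rb"))
T=R.from_quat(s["eef_rot"]).as_matrix();p=s["tool_pos"]
for x in(43,45.3,47):print(x,[np.round(proj(w,p+T@np.array([x/1e3,y,0])+np.array([0,0,dz])),1).tolist() for y in(-.022,.022) for dz in(.026,.018)])
h=cv2.cvtColor(w["image"],cv2.COLOR_RGB2HSV)
for c in(234,240,246,260,280,300,320):print(c,[(int(a),int(b)) for a,b in h[168:192:1,c,1:]])
E
```

```text
43 [[[230.9, 189.5]], [[233.3, 185.5]], [[325.6, 189.6]], [[323.3, 185.6]]]
45.3 [[[230.7, 184.7]], [[233.1, 180.9]], [[325.9, 184.8]], [[323.5, 180.9]]]
47 [[[230.5, 181.1]], [[232.9, 177.4]], [[326.0, 181.2]], [[323.7, 177.5]]]
234 [(16, 157), (16, 158), (16, 158), (16, 157), (18, 157), (26, 146), (52, 128), (87, 114), (107, 110), (107, 105), (111, 103), (108, 106), (87, 109), (44, 122), (20, 129), (15, 133), (14, 151), (9, 188), (10, 207), (10, 213), (11, 213), (10, 213), (10, 214), (10, 214)]
240 [(17, 153), (15, 152), (18, 154), (17, 154), (20, 152), (36, 135), (68, 116), (98, 101), (112, 105), (114, 110), (118, 108), (116, 108), (89, 109), (47, 120), (21, 131), (13, 135), (15, 157), (9, 195), (10, 214), (9, 218), (8, 218), (7, 218), (8, 218), (8, 218)]
246 [(13, 158), (16, 158), (18, 159), (16, 156), (20, 154), (39, 139), (74, 117), (100, 107), (113, 99), (106, 103), (111, 103), (116, 108), (91, 112), (45, 120), (20, 130), (15, 134), (10, 151), (11, 192), (10, 212), (9, 218), (8, 216), (9, 217), (8, 216), (8, 216)]
260 [(15, 157), (15, 158), (18, 160), (18, 160), (18, 158), (29
[... 314 characters left out ...]
08, 109), (107, 107), (104, 108), (98, 109), (65, 114), (30, 127), (15, 135), (12, 151), (11, 186), (10, 209), (8, 216), (9, 217), (8, 217), (8, 217), (9, 217)]
300 [(17, 152), (15, 153), (16, 155), (15, 155), (15, 156), (23, 152), (46, 128), (90, 110), (104, 105), (111, 108), (106, 108), (110, 109), (109, 110), (74, 113), (28, 126), (13, 133), (12, 144), (12, 173), (10, 204), (8, 216), (9, 219), (8, 219), (8, 220), (9, 220)]
320 [(18, 157), (16, 158), (18, 159), (18, 158), (18, 157), (19, 151), (47, 126), (87, 108), (106, 108), (105, 107), (113, 106), (103, 106), (103, 106), (76, 111), (33, 125), (15, 132), (13, 140), (13, 161), (10, 197), (11, 214), (8, 219), (10, 219), (9, 219), (9, 219)]
```

```bash
python3 - <<'E'
from h import *;import pickle
s,w=pickle.load(open("w8.pkl","rb"))
S=cv2.cvtColor(w["image"],cv2.COLOR_RGB2HSV)[...,1].astype(float)
P=[(c,np.interp(62,S[170:178,c],np.arange(170,178))) for c in range(238,326,4)]
q=np.array([tool(s,[*v,0]) for v in ray(w,np.array(P),0)])*10
k=np.polyfit(q[:,1],q[:,0],1);print(P[0],P[-1],k,np.degrees(np.arctan(k[0])))
E
```

```text
(238, np.float64(173.72222222222223)) (322, np.float64(174.4390243902439)) [-7.72219480e-03  4.41810281e+01] -0.4424403761309296
```

Emit:
{"name": "carry_out", "arguments": {
  "rows": [
    [[-0.1,0,-0.1],[0,0,0],0.5],
    [[-0.1,0,-0.1],[0,0,0],0.5],
    [[-0.1,0,0],[0,0,0],0.5],
    [[-0.1,0,0.1],[0,0,0],0.5],
    [[-0.1,0,0.1],[0,0,0],0.5]
  ]
}}

```text
clock: 20.5
tool_pos: [0.6145, 0.2192, 0.0038]
eef_rot: [0.999, -0.038, 0.0, -0.0]
contact_force: [-1.9, 0.2, 4.6]
opening: 0.559
finger_force: 15.0
```

Emit:
{"name": "carry_out", "arguments": {
  "rows": [
    [[0,0,0.1],[0,0,0],0.5],
    [[0,0,0.1],[0,0,0],0.5]
  ]
}}

```text
clock: 20.7
tool_pos: [0.6145, 0.2191, 0.0037]
eef_rot: [0.999, -0.038, 0.0, -0.0]
contact_force: [-5.0, 0.3, 13.5]
opening: 0.564
finger_force: 15.0
```

Emit:
{"name": "carry_out", "arguments": {
  "rows": [
    [[0,0,0.1],[0,0,0],0.5],
    [[0,0,0.1],[0,0,0],0.5]
  ]
}}

```text
clock: 20.9
tool_pos: [0.6146, 0.2192, 0.0036]
eef_rot: [0.999, -0.038, 0.0, -0.001]
contact_force: [-5.4, 0.0, 18.7]
opening: 0.566
finger_force: 15.0
```

Contact is felt (z held at 3.6 mm, the force rising). I ease the press and check the front and side edges before releasing.

Emit:
{"name": "carry_out", "arguments": {
  "rows": [
    [[0,0,-0.2],[0,0,0],0.5],
    [[0,0,-0.2],[0,0,0],0.5]
  ]
}}

```text
clock: 21.1
tool_pos: [0.6148, 0.2193, 0.0036]
eef_rot: [0.999, -0.037, 0.0, -0.0]
contact_force: [-2.0, 0.4, 7.3]
opening: 0.56
finger_force: 15.0
```

```bash
python3 - <<'E'
from h import *;from plant import r
s=r.get_state();w=r.snapshot("wrist");print(s["tool_pos"],s["contact_force"])
S=cv2.cvtColor(w["image"],cv2.COLOR_RGB2HSV)[...,1].astype(float)
P=[(c,np.interp(62,S[168:180,c],np.arange(168,180))) for c in range(238,326,4)]
q=np.array([tool(s,[*v,0]) for v in ray(w,np.array(P),0)])*10
k=np.polyfit(q[:,1],q[:,0],1);print(k)
# lateral extent of the mount's front face (brown) in the band vs plate's front face
for row in(174,176,178):
    m=np.where(S[row,150:420]>60)[0]+150
    for z in (.005,.012):print(row,m.min(),m.max(),[np.round(tool(s,[*v,z])[:2]*10,1).tolist() for v in ray(w,[(m.min()-.5,row),(m.max()+.5,row)],z)])
E
```

```text
[0.61480327 0.21925999 0.00364048] [-2.02392369  0.3516308   7.34306693]
[-7.13893911e-03  4.48831903e+01]
174 234 324 [[45.3, -24.1], [45.3, 24.8]]
174 234 324 [[46.7, -23.1], [46.8, 23.8]]
176 233 325 [[44.2, -24.7], [44.2, 25.4]]
176 233 325 [[45.7, -23.6], [45.7, 24.3]]
178 231 326 [[43.1, -25.8], [43.1, 26.0]]
178 231 326 [[44.6, -24.7], [44.7, 24.9]]
```

Flush to within about 0.5 mm both ways. I release and back off.

Emit:
{"name": "carry_out", "arguments": {
  "rows": [
    [[0,0,-0.05],[0,0,0],0.42],
    [[0,0,-0.05],[0,0,0],0.35],
    [[0,0,-0.05],[0,0,0],0.25],
    [[0,0,-0.05],[0,0,0],0.2],
    [[0,0,-0.05],[0,0,0],0.2],
    [[0,0,-0.05],[0,0,0],0.2]
  ]
}}

```text
clock: 21.75
tool_pos: [0.6143, 0.2191, 0.0032]
eef_rot: [0.999, -0.037, -0.0, 0.0]
contact_force: [0.3, 0.6, -0.0]
opening: 0.797
finger_force: 0.0
```

Emit:
{"name": "carry_out", "arguments": {
  "rows": [
    [[0,0,-1],[0,0,0],0.1],
    [[0,0,-3],[0,0,0],0.1],
    [[0,0,-6],[0,0,0],0.1],
    [[-3,0,-10],[0,0,0],0.1],
    [[-6,0,-13],[0,0,0],0.1],
    [[-8,0,-13],[0,0,0],0.1],
    [[-8,0,-13],[0,0,0],0.1],
    [[-8,0,-13],[0,0,0],0.1],
    [[-8,0,-13],[0,0,0],0.1]
  ]
}}

```text
clock: 22.65
tool_pos: [0.5358, 0.2248, 0.1332]
eef_rot: [0.999, -0.038, 0.001, 0.0]
contact_force: [-0.0, 0.2, -0.1]
opening: 0.902
finger_force: 0.0
```

```bash
python3 - <<'E'
from h import *;from plant import r
s=r.get_state();w=r.snapshot("wrist");print(s["tool_pos"],s["contact_force"],s["opening"])
h=cv2.cvtColor(w["image"],cv2.COLOR_RGB2HSV)
m=(h[...,2]>175)&(h[...,1]<60);m=cv2.morphologyEx(m.astype(np.uint8),cv2.MORPH_CLOSE,np.ones((5,5)))
for c in blobs(m,1500):print(cv2.boundingRect(c),rect(w,c,.030))
for c in blobs((h[...,1]>90)&(h[...,0]<20),15):print("b",cv2.boundingRect(c),cv2.contourArea(c))
E
```

```text
[0.53583881 0.2248322  0.1331644 ] [-0.03010875  0.23796871 -0.10928256] 0.9021506612617155
(289, 272, 82, 48) (array([433.3, 180.3]), array([82.6, 53.8]), 85.8)
(247, 47, 64, 116) (array([615. , 218.9]), array([89.5, 50. ]), -4.7)
b (229, 382, 331, 20) 1932.5
b (442, 306, 32, 22) 171.0
b (519, 101, 41, 29) 963.0
```

```bash
python3 -c "
from plant import r
print(r.finish_job())"
```

```text
the job is handed in; nothing more can be done
None
```

I slid the plate home into the stop, let go, gripped it again and laid it on the mount, measured flush to within about 1 mm; I released it and handed the job in at about 23 s, and no verdict came back.

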